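# Put three mixed-up car parts back in their own trays

### The job

The oil filter, throttle body and piston are standing in one another's trays: put each into the tray that matches its colour mark (red filter in the red tray, blue-capped throttle body in the blue tray, green-marked piston in the green tray), using the empty black tray as the halfway place for one of them. Keep the parts upright, set each down gently, without dropping it, so that it stands flat on the tray floor inside the rim, and let go of it. Leave the amber jar, the pulley and the socket where they stand.

Things in the scene. Friction and masses are not known exactly. Their poses are not given: they have to be found in the camera images.
- oil_filter: red spin-on oil filter with a white band round it, a round canister standing upright: 62 mm in diameter, 80 mm tall, straight-sided from 6 to 69 mm above its underside, closed red top; about 0.35 kg. Origin: centre of the underside; z up along its axis. At the start it stands in a wrong tray.
- throttle_body: aluminium throttle body, upright, 70 mm tall, 0.45 kg: square foot 60 x 60 x 8 mm, round barrel 48 mm in diameter up to 62 mm, blue dust cap (diameter 47) up to 70 mm. A black actuator box sticks out of the barrel at +x only, to 44 mm from the axis, 26 mm wide, 23 to 51 mm up: grip the barrel across y. Origin: centre of the underside, on the barrel axis; z up. Starts in a wrong tray.
- piston: bare steel-grey piston standing upright, crown up: 58 mm in diameter, 58 mm tall, straight-sided, dark ring grooves near the top, a green round paint mark 42 mm wide on the crown; about 0.35 kg. Origin: centre of the underside; z up along its axis. At the start it stands in a wrong tray.
- red_tray: red plastic tray, fixed to the bench: 100 mm square outside, 92 mm square inside, walls 4 mm thick, rim 16 mm above the bench, flat inner floor 4 mm above the bench. Origin: centre of the underside, on the bench; x and y along its sides, z up. Home of the oil filter.
- blue_tray: blue plastic tray, fixed to the bench: 100 mm square outside, 92 mm square inside, walls 4 mm thick, rim 16 mm above the bench, flat inner floor 4 mm above the bench. Origin: centre of the underside, on the bench; x and y along its sides, z up. Home of the throttle body.
- green_tray: green plastic tray, fixed to the bench: 100 mm square outside, 92 mm square inside, walls 4 mm thick, rim 16 mm above the bench, flat inner floor 4 mm above the bench. Origin: centre of the underside, on the bench; x and y along its sides, z up. Home of the piston.
- spare_tray: black plastic tray, fixed to the bench: 100 mm square outside, 92 mm square inside, walls 4 mm thick, rim 16 mm above the bench, flat inner floor 4 mm above the bench. Origin: centre of the underside, on the bench; x and y along its sides, z up. Empty at the start: the halfway place; empty again at the end.
- jar: bystander: amber glass jar with a black screw cap, 60 mm in diameter, 75 mm tall, loose, standing upright among the trays. Origin: centre of the underside. To be left alone.
- pulley: bystander: dark steel pulley lying flat, 64 mm in diameter, 28 mm tall with a hub to 34 mm, loose, at the far side of the trays. Origin: centre of the underside. No colour mark. To be left alone.
- socket: bystander: shiny steel wrench socket standing on end, 26 mm in diameter, 50 mm tall, loose, among the trays. Origin: centre of the underside. To be left alone.

How it is judged:
By the outcome, as a careful person would: the job done as asked, in the order asked, and still so for the second after the job is handed in, with the robot touching nothing.
It also fails if it takes over 122 s, if anything falls off the work surface, if the arm or the gripper's body presses on something with over 40 N, if the wrist force passes 120 N, or if a joint passes its speed limit or range.

### The arm

A 7-joint arm with a two-finger parallel gripper is mounted at the origin on the work surface. World frame = base frame: x ahead of the robot, y to its left, z up, the work surface at z = 0. Lengths are in m, angles in degrees, forces in N, time in s.
With the tool pointing down it reaches from about 0.425 to 0.875 m from the base axis. Payload 4.7 kg.
Tool frame: the origin (TCP) lies midway between the tips of the shut fingers; the grasp point (between the pads) lies 19 mm behind it; z points along the fingers, y is the line along which they close (so a half turn about z gives the same grasp; the last joint's range is limited). The gripper opens to 87 mm and grips with 3 to 60 N. Pads are 19 mm wide; open, the fingers measure 117 mm over their backs; the gripper's body (75 mm by 190 mm) begins 51 mm behind the grasp point.
Start: joints at [-66.916, 18.392, -4.016, 83.108, 1.295, 78.541, -3.26], TCP at [0.246, 0.601, 0.223] pointing down, gripper open.
Joint ranges: [-163.93, 163.93], [-17.29, 119.83], [-79.2, 71.16], [3.27, 140.29], [-89.18, 269.18], [5.43, 117.66], [-154.24, 154.24]. Speed limits (degrees/s): [147.25, 147.25, 180, 180, 180, 180, 180].

### API

Orientations are given as [roll, pitch, yaw] about the fixed x, y, z axes, in that order (R = Rz(yaw) Ry(pitch) Rx(roll)).
In Python, from cell import env gives the robot as it stands.
- The arm moves only by the tool step_arm, never from a script. Its argument "moves" is a list of rows, each an object with "dp": the shift along the tool's x, y, z in mm, a list of three; "dr": the turn, a rotation vector about the tool's x, y, z in rad, a list of three; "fingers": the closure, from 0 (fully open) to 1 (shut). In form: [{"dp": [dx, dy, dz], "dr": [ax, ay, az], "fingers": fingers}, ...]. A call has exactly 5 rows; each row shifts and turns the commanded pose from where the row before left it, along the tool's axes as they then stand; what a row does not reach is not made up. A row lasts 1/8 s, in which the tool goes at most 62.5 mm and 10.7 degrees, less where a joint would pass 70% of its speed; a pose out of reach is approached as far as the arm can. A call with a gripper value outside its range is refused whole. The fingers move at their own pace and stop on an object; "squeeze" is the grip in N (left out, the last holds). Time passes only in rows, so rows that do not move let the fingers close, or fill a call up. It gives the time, the measured TCP pose, the force, the opening and the grip force at its end, in the units of the state.
- env.get_obs(): the state, without advancing time (a new reading comes with each control period).
- env.read_camera(name): name is "scene" or "side" or "wrist"; returns the picture (384x512x3 uint8, red, green, blue); there is no depth.
- env.camera_model(name): a dict with "fx", "fy", "cx", "cy" (pixels), "k1" (the pictures are not rectified: a ray, as slopes to the right and down, at radius r is drawn at 1 + k1 r^2 times it, then the intrinsics apply), "R" (3x3) and "t" (3): a world point X has camera coordinates R X + t. Camera axes: x right, y down, z forward; pixel columns grow to the right and rows downward; lengths in m; the calibration is good to about 2 mm. A picture is of the moment at which its call begins: read the wrist's pose just before it. camera_model takes no time and is no camera call; for the wrist camera it gives the pose at the moment of the call.
- env.sign_off(): hands the job in; it is judged then, once.
The state is a dict: "time_s": time; "qpos": joint angles; "joint_velocities": joint speeds; "effort": joint torques, N m; "tool_pos": TCP position; "tool_rot": TCP orientation; "force": force on the tool from outside, world axes, zero at the start; "wrist_torque": the same for the moment, N m; "grip_width": finger opening in m; "grasp_force": force on a finger pad.
Only numpy, scipy, OpenCV 4.12 (cv2) and the standard library are available. Lean on these libraries where they do the work, as an engineer would, in place of code of your own. Each camera call takes 0.05 s, during which the arm holds its last target. There are 200 camera calls.

## Working session

There is one attempt and no reset: what is moved stays moved. The work goes in short steps, Python scripts to look and compute and a tool call to move; the robot and the scene stay as the last step left them, time stands still between calls to the robot, and variables do not carry over. Pictures are saved under pics/ and viewed, at most 14 in all, crops included, and the job is handed in when it is done.

Besides the shell and the picture viewer there is one more tool, called after "Call:" as a command line: name --argument value ..., lists and objects as JSON in quotes. step_arm: Moves the arm, as the interface text tells. Its arguments: {"type":"object","properties":{"moves":{"type":"array","items":{"type":"object","properties":{"dp":{"type":"array","items":{"type":"number"}},"dr":{"type":"array","items":{"type":"number"}},"fingers":{"type":"number"}}}},"squeeze":{"type":"number"}},"required":["moves"]}

```bash
mkdir -p pics; ls; python3 - <<'E'
from cell import env
import cv2,numpy as np
o=env.get_obs();print(o)
for n in("scene","side","wrist"):
    m=env.camera_model(n);print(n,{k:np.round(v,4).tolist() for k,v in m.items()})
    cv2.imwrite(f"pics/{n}0.png",env.read_camera(n)[:,:,::-1])
E
```

```text
pics
{'time_s': 0.0, 'qpos': array([-66.91483631,  18.43867527,  -4.01710558,  83.17368795,
         1.29581872,  78.54098471,  -3.25939855]), 'joint_velocities': array([ 0.06224992,  0.13317254,  0.07911829, -0.03860904, -0.01949538,
       -0.03903917, -0.05133852]), 'effort': array([-9.02982538e-04, -4.91270900e+01, -4.04385868e-01, -3.12528098e+01,
       -6.38859300e-02,  4.36129177e-02,  1.76507710e-04]), 'tool_pos': array([0.24623726, 0.6009642 , 0.22147673]), 'tool_rot': array([-1.79891947e+02,  6.01827226e-03,  1.57726823e+02]), 'force': array([-0.2534612 ,  0.10662059, -0.20079861]), 'wrist_torque': array([-0.00971324,  0.00692094, -0.05570769]), 'grasp_force': 0.0, 'grip_width': 0.08732432946961728}
scene {'fx': 460.7927, 'fy': 460.7927, 'cx': 254.2359, 'cy': 193.8741, 'k1': -0.1306, 'R': [[-0.687, 0.7265, 0.0154], [0.5498, 0.5336, -0.6426], [-0.475, -0.433, -0.766]], 't': [0.413, -0.31, 1.3135]}
side {'fx': 461.694, 'fy': 461.694, 'cx': 251.9294, 'cy': 192.6284, 'k1': -0.017, 'R': [[-0.7016, -0.7125, 0.01], [-0.3896, 0.3718, -0.8426], [0.5966, -0.5951, -0.5384]], 't': [0.3997, 0.2681, 0.7497]}
wrist {'fx': 284.1376, 'fy': 284.1376, 'cx': 253.9956, 'cy': 190.4348, 'k1': -0.0193, 'R': [[0.3799, 0.925, -0.0017], [0.8868, -0.3636, 0.2853], [0.2633, -0.1099, -0.9584]], 't': [-0.6494, -0.033, 0.3918]}
```

View pics/scene0.png

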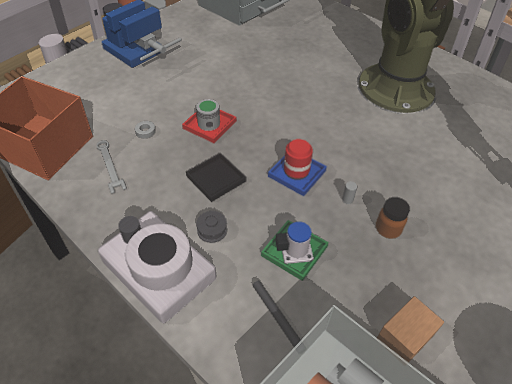

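View pics/side0.png

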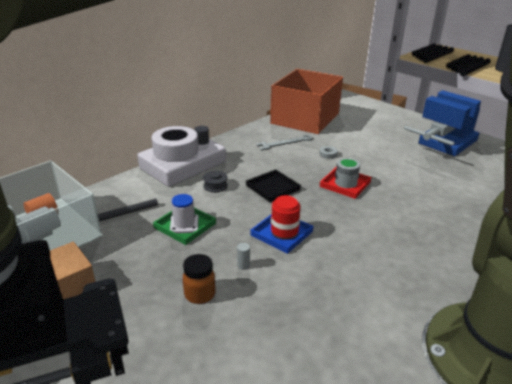

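View pics/wrist0.png

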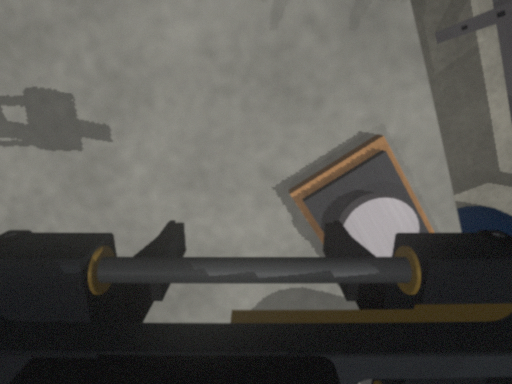

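Scene view: piston (208,115) stands in the red tray, filter (298,160) in blue, throttle body (298,242) in green. The spare tray (216,177) is empty; pulley is at (211,225), socket (350,192), jar (393,217). The side view agrees (piston 347,172; filter 285,215; throttle body 183,212; spare 273,186). The wrist view shows none of them. Next I take coarse positions from the two views.

```bash
cat > h.py <<'E'
import numpy as np,cv2
def K(m): return np.array([[m['fx'],0,m['cx']],[0,m['fy'],m['cy']],[0,0,1.]])
def D(m): return np.array([m['k1'],0,0,0,0.])
def rays(m,uv):
    p=cv2.undistortPoints(np.float64(uv).reshape(-1,1,2),K(m),D(m)).reshape(-1,2)
    R=np.array(m['R']);d=np.c_[p,np.ones(len(p))]@R
    return -R.T@np.array(m['t']),d/np.linalg.norm(d,axis=1)[:,None]
def plane(m,uv,z):
    c,d=rays(m,uv);return c+d*((z-c[2])/d[:,2])[:,None]
def tri(views):   # [(m,uv)...] -> point, rms distance to rays
    A=0;b=0;L=[]
    for m,uv in views:
        c,d=rays(m,[uv]);P=np.eye(3)-np.outer(d[0],d[0]);A=A+P;b=b+P@c;L.append((P,c))
    x=np.linalg.solve(A,b);return x,np.sqrt(np.mean([np.sum((P@(x-c))**2) for P,c in L]))
def proj(m,X):
    return cv2.projectPoints(np.float64(X).reshape(-1,1,3),cv2.Rodrigues(np.array(m['R']))[0],np.array(m['t']),K(m),D(m))[0].reshape(-1,2)
def mask(rgb,col):
    h=cv2.cvtColor(rgb,cv2.COLOR_RGB2HSV);H,S,V=[h[:,:,i].astype(int) for i in range(3)]
    q={'red':((H<8)|(H>172))&(S>170)&(V>60),'blue':(H>105)&(H<130)&(S>130)&(V>50),'green':(H>50)&(H<90)&(S>110)&(V>40),'black':(V<45)}[col]
    return q.astype(np.uint8)
def blobs(rgb,col,amin=40):
    n,l,s,c=cv2.connectedComponentsWithStats(mask(rgb,col))
    out=[]
    for i in range(1,n):
        if s[i,4]>=amin:
            k=cv2.findContours((l==i).astype(np.uint8),cv2.RETR_EXTERNAL,cv2.CHAIN_APPROX_NONE)[0][0]
            out.append((int(s[i,4]),c[i].round(1).tolist(),s[i,:4].tolist(),k))
    return out
E
python3 - <<'E'
from cell import env
from h import *
for n in("scene","side"):
    im=cv2.imread(f"pics/{n}0.png")[:,:,::-1].copy();m=env.camera_model(n)
    for c in('red','blue','green','black'):
        for a,ct,bb,k in blobs(im,c):
            h=cv2.convexHull(k);q=cv2.approxPolyN(h,4).reshape(-1,2) if len(h)>4 else h.reshape(-1,2)
            p=plane(m,[ct],0.01)[0]
            if .3<np.hypot(*p[:2])<1.: print(n,c,a,ct,bb,p[:2].round(3),q.tolist())
E
```

```text
scene blue 630 [127.6, 14.8] [103, 0, 56, 38] [ 0.306 -0.882] [[161, 11], [107, 38], [101, 15], [138, -1]]
scene blue 346 [125.5, 50.2] [102, 39, 49, 21] [ 0.443 -0.701] [[152, 51], [132, 61], [99, 43], [106, 39]]
scene blue 538 [297.4, 176.3] [269, 160, 57, 33] [0.479 0.023] [[333, 160], [305, 193], [268, 172], [280, 160]]
scene blue 365 [298.8, 231.6] [288, 222, 23, 20] [0.598 0.126] [[307, 222], [313, 241], [288, 241], [288, 222]]
scene green 56 [306.9, 266.9] [292, 256, 26, 21] [0.653 0.193] [[317, 259], [303, 276], [291, 270], [317, 256]]
scene green 77 [298.0, 265.5] [289, 262, 19, 9] [0.662 0.178] [[303, 267], [300, 270], [287, 264], [307, 262]]
scene black 604 [398.6, 14.3] [387, 0, 24, 32] [-0.372 -0.216] [[410, 0], [410, 24], [397, 37], [379, 0]]
side red 495 [344.9, 185.0] [321, 170, 49, 28] [ 0.482 -0.246] [[373, 177], [355, 198], [317, 184], [333, 170]]
side red 647 [285.2, 209.2] [272, 195, 27, 29] [ 0.514 -0.055] [[298, 195], [298, 227], [272, 220], [273, 195]]
side red 169 [284.1, 232.4] [272, 226, 26, 12] [0.456 0.013] [[300, 228], [291, 237], [278, 237], [267, 226]]
[... 747 characters left out ...]
9], [487, 258], [507, 147], [511, 146]]
side black 933 [272.8, 185.1] [247, 171, 53, 31] [ 0.608 -0.112] [[305, 188], [269, 201], [243, 182], [275, 170]]
side black 96 [218.3, 185.8] [208, 182, 19, 8] [ 0.701 -0.01 ] [[225, 189], [214, 189], [207, 184], [227, 181]]
side black 242 [122.3, 211.9] [99, 203, 58, 18] [0.768 0.226] [[157, 205], [100, 221], [98, 213], [155, 203]]
side black 12194 [55.5, 315.0] [0, 220, 128, 164] [0.574 0.477] [[114, 281], [139, 394], [0, 370], [0, 212]]
side black 549 [197.7, 266.6] [184, 255, 28, 24] [0.5   0.219] [[207, 255], [219, 278], [187, 278], [179, 255]]
side black 52 [53.3, 379.6] [41, 375, 29, 9] [0.453 0.537] [[69, 375], [48, 383], [38, 383], [64, 375]]
```

Call:
step_arm --moves '[{"dp": [0, 0, 0], "dr": [0, 0, 0.169], "fingers": 0}, {"dp": [0, 0, 0], "dr": [0, 0, 0.169], "fingers": 0}, {"dp": [0, 0, 0], "dr": [0, 0, 0.169], "fingers": 0}, {"dp": [0, 0, 0], "dr": [0, 0, 0.169], "fingers": 0}, {"dp": [0, 0, 0], "dr": [0, 0, 0.169], "fingers": 0}]'

```text
time_s: 0.78
tool_pos: [0.2463, 0.6013, 0.2221]
tool_rot: [-180.0, 0.0, 109.0]
force: [0.7, 0.6, 0.2]
grip_width: 0.087
grasp_force: 0.0
```

Call:
step_arm --moves '[{"dp": [0, 0, 0], "dr": [0, 0, 0.169], "fingers": 0}, {"dp": [0, 0, 0], "dr": [0, 0, 0.169], "fingers": 0}, {"dp": [-45, 23, -6], "dr": [0, 0, 0], "fingers": 0}, {"dp": [-45, 23, -6], "dr": [0, 0, 0], "fingers": 0}, {"dp": [-45, 23, -6], "dr": [0, 0, 0], "fingers": 0}]'

```text
time_s: 1.4
tool_pos: [0.3158, 0.4648, 0.2404]
tool_rot: [-180.0, 0.0, 90.0]
force: [1.0, -0.2, 0.4]
grip_width: 0.0874
grasp_force: 0.0
```

Call:
step_arm --moves '[{"dp": [-45, 23, -6], "dr": [0, 0, 0], "fingers": 0}, {"dp": [-45, 23, -6], "dr": [0, 0, 0], "fingers": 0}, {"dp": [-45, 23, -6], "dr": [0, 0, 0], "fingers": 0}, {"dp": [-45, 23, -6], "dr": [0, 0, 0], "fingers": 0}, {"dp": [-45, 23, -6], "dr": [0, 0, 0], "fingers": 0}]'

```text
time_s: 2.02
tool_pos: [0.4305, 0.2397, 0.2706]
tool_rot: [180.0, -0.0, 89.9]
force: [0.5, -0.2, -0.6]
grip_width: 0.087
grasp_force: 0.0
```

Call:
step_arm --moves '[{"dp": [-45, 23, -6], "dr": [0, 0, 0], "fingers": 0}, {"dp": [-45, 23, -6], "dr": [0, 0, 0], "fingers": 0}, {"dp": [-45, 23, -6], "dr": [0, 0, 0], "fingers": 0}, {"dp": [-45, 23, -6], "dr": [0, 0, 0], "fingers": 0}, {"dp": [-45, 23, -6], "dr": [0, 0, 0], "fingers": 0}]'

```text
time_s: 2.65
tool_pos: [0.5452, 0.0148, 0.3007]
tool_rot: [180.0, -0.0, 90.0]
force: [1.5, 0.2, -0.3]
grip_width: 0.087
grasp_force: 0.0
```

```bash
cat > snap.py <<'E'
import sys,pickle
from cell import env
from h import *
n=sys.argv[1];o=env.get_obs();m=env.camera_model('wrist');im=env.read_camera('wrist')
cv2.imwrite(f"pics/{n}.png",im[:,:,::-1]);pickle.dump((m,o),open(f"pics/{n}.pkl","wb"))
print(o['time_s'],o['tool_pos'].round(4),o['tool_rot'].round(2),o['qpos'].round(1),o['force'].round(1))
E
python3 snap.py w1
```

```text
2.65 [0.5452 0.0148 0.3007] [ 1.7999e+02 -3.0000e-02  8.9970e+01] [-38.7   3.8  36.5  92.2  -2.3  84.7  -2.1] [ 1.5  0.2 -0.3]
```

Call:
step_arm --moves '[{"dp": [0, -25, 0], "dr": [0, 0, 0], "fingers": 0}, {"dp": [0, -25, 0], "dr": [0, 0, 0], "fingers": 0}, {"dp": [0, -25, 0], "dr": [0, 0, 0], "fingers": 0}, {"dp": [0, 0, 0], "dr": [0, 0, 0], "fingers": 0}, {"dp": [0, 0, 0], "dr": [0, 0, 0], "fingers": 0}]'

```text
time_s: 3.32
tool_pos: [0.4704, 0.0164, 0.3007]
tool_rot: [180.0, -0.0, 89.9]
force: [-0.3, 0.0, -0.2]
grip_width: 0.0872
grasp_force: 0.0
```

```bash
python3 snap.py w2
```

```text
3.325 [0.4704 0.0164 0.3007] [ 1.7995e+02 -1.0000e-02  8.9950e+01] [-41.4  -7.7  33.  101.3   4.2  85.1  -9.1] [-0.3  0.  -0.2]
```

Call:
step_arm --moves '[{"dp": [-50, 0, 0], "dr": [0, 0, 0], "fingers": 0}, {"dp": [-50, 0, 0], "dr": [0, 0, 0], "fingers": 0}, {"dp": [-50, 0, 0], "dr": [0, 0, 0], "fingers": 0}, {"dp": [-50, 0, 0], "dr": [0, 0, 0], "fingers": 0}, {"dp": [0, 0, 0], "dr": [0, 0, 0], "fingers": 0}]'

```text
time_s: 4.0
tool_pos: [0.4691, -0.1889, 0.3008]
tool_rot: [180.0, 0.2, 89.4]
force: [0.2, 0.4, -0.7]
grip_width: 0.0871
grasp_force: 0.0
```

```bash
python3 snap.py w3
```

```text
4.0 [ 0.4691 -0.1889  0.3008] [1.800e+02 1.700e-01 8.943e+01] [-32.1  -3.6  49.3  97.5   2.9  84.8  16.3] [ 0.2  0.4 -0.7]
```

Call:
step_arm --moves '[{"dp": [-10, 35, 0], "dr": [0, 0, 0], "fingers": 0}, {"dp": [-10, 35, 0], "dr": [0, 0, 0], "fingers": 0}, {"dp": [-10, 35, 0], "dr": [0, 0, 0], "fingers": 0}, {"dp": [0, 0, 0], "dr": [0, 0, 0], "fingers": 0}, {"dp": [0, 0, 0], "dr": [0, 0, 0], "fingers": 0}]'

```text
time_s: 4.68
tool_pos: [0.5744, -0.213, 0.2999]
tool_rot: [-179.9, -0.0, 90.0]
force: [0.3, 0.1, 0.2]
grip_width: 0.0868
grasp_force: 0.0
```

```bash
python3 snap.py w4; python3 - <<'E'
import cv2,numpy as np
I=[cv2.resize(cv2.imread(f"pics/w{i}.png")[:290],(400,227)) for i in(1,2,3,4)]
cv2.imwrite("pics/mont.png",np.vstack([np.hstack(I[:2]),np.hstack(I[2:])]))
E
```

```text
4.675 [ 0.5744 -0.213   0.2999] [-179.9   -0.    90. ] [-24.6  17.   53.8  83.3 -13.6  86.7  28.8] [0.3 0.1 0.2]
```

View pics/mont.png

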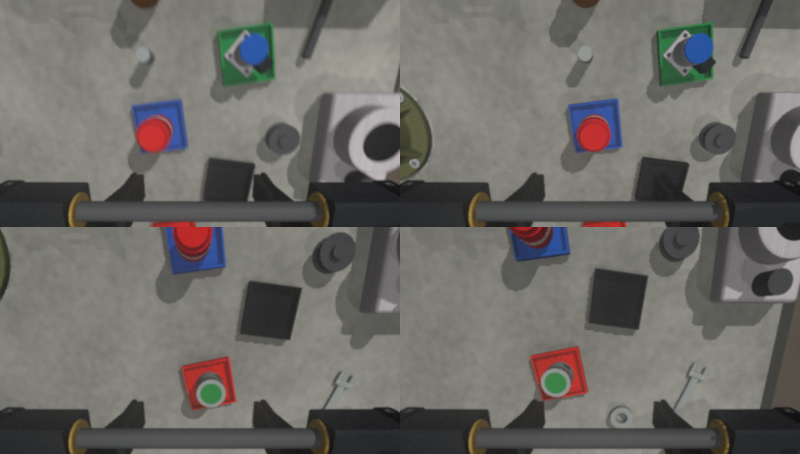

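The montage (scale 0.78) of w1 and w2 shows the blue tray (160,125) with the red filter top at (153,135), the green tray (247,55) with the cap at (253,48) and the actuator to its lower right, and the socket at (142,55). w3 and w4 show the spare tray (270,310) and the red tray with the green mark at (210,393). I measure from these pairs.

```bash
cat > meas.py <<'E'
import pickle
from h import *
def load(n): return cv2.imread(f"pics/{n}.png")[:,:,::-1].copy(),*pickle.load(open(f"pics/{n}.pkl","rb"))
def near(im,m,col,X,rad,amin=60):   # union of colour pixels whose ray meets plane X[2] within rad of X
    v,u=np.nonzero(mask(im,col));uv=np.c_[u,v].astype(float);p=plane(m,uv,X[2])
    return uv[np.hypot(*(p[:,:2]-X[:2]).T)<rad]
def tray(im,m,col,X):
    uv=near(im,m,col,X,.075);k=np.zeros(im.shape[:2],np.uint8);k[uv[:,1].astype(int),uv[:,0].astype(int)]=1
    k=cv2.morphologyEx(k,cv2.MORPH_OPEN,np.ones((3,3)));v,u=np.nonzero(k)
    p=plane(m,np.c_[u,v],.016)[:,:2]
    c,s,a=cv2.minAreaRect((p*1000).astype(np.float32));return np.array(c)/1000,np.round(s,1),a
def disc(im,m,col,X,rad,outer=True):  # top disc: circle through edge points on the side away from the camera
    uv=near(im,m,col,X,rad+.015);k=np.zeros(im.shape[:2],np.uint8);k[uv[:,1].astype(int),uv[:,0].astype(int)]=1
    c=max(cv2.findContours(k,0,cv2.CHAIN_APPROX_NONE)[0],key=cv2.contourArea).reshape(-1,2)
    p=plane(m,c,X[2])[:,:2];q=p
    if outer:
        cam=rays(m,[[0,0]])[0][:2];g=p.mean(0);d=(g-cam)/np.linalg.norm(g-cam);q=p[(p-g)@d>-.005]
    A=np.c_[2*q,np.ones(len(q))];s=np.linalg.lstsq(A,(q**2).sum(1),rcond=None)[0]
    return s[:2],np.sqrt(s[2]+s[:2]@s[:2])
E
cat > m1.py <<'E'
from meas import *
V={n:load(n) for n in('w1','w2','w3','w4')}
for col,X,ns in(('blue',[.46,.02,.016],'w1 w2'),('green',[.625,.15,.016],'w1 w2'),('black',[.6,-.115,.016],'w3 w4'),('red',[.48,-.235,.016],'w3 w4')):
    px=[]
    for n in ns.split():
        im,m,o=V[n];X=np.array(X)
        for _ in(0,1): c,s,a=tray(im,m,col,X);X=np.array([*c,.016])
        px.append((m,proj(m,[*c,.016])[0]));print(col,n,c.round(4),s,round(a,1))
    x,e=tri(px);print('   tri',x.round(4),round(e,4))
for nm,col,X,r,ns in(('filter','red',[.46,.02,.084],.031,'w1 w2'),('cap','blue',[.625,.15,.074],.0235,'w1 w2'),('piston','green',[.48,-.235,.062],.021,'w3 w4')):
    px=[]
    for n in ns.split():
        im,m,o=V[n];X=np.array(X)
        for _ in(0,1,2): c,R=disc(im,m,col,X,r,nm!='piston');X=np.array([*c,X[2]])
        uv=proj(m,X)[0];px.append((m,uv));print(nm,n,c.round(4),'R',round(R,4),uv.round())
    x,e=tri(px);print('   tri',x.round(4),round(e,4))
E
python3 m1.py
python3 - <<'E'
import cv2,numpy as np
I=[cv2.resize(cv2.imread(f"pics/w{i}.png")[0:130,x:x+130],(390,390),interpolation=2) for i,x in((1,250),(2,310))]
cv2.imwrite("pics/tb.png",np.hstack(I))
E
```

```text
blue w1 [0.4655 0.0083] [98.5 96. ] 6.6
blue w2 [0.4637 0.0109] [97.9 99.3] 6.8
   tri [0.4636 0.0076 0.0052] 0.0013
green w1 [0.6354 0.1438] [99.  95.9] 8.3
green w2 [0.6334 0.1474] [100.   98.8] 7.2
   tri [0.6379 0.147  0.0038] 0.0018
black w3 [ 0.6206 -0.1148] [91.6 72. ] 83.6
black w4 [ 0.6482 -0.0945] [33.5 67. ] 22.6
   tri [ 0.6507 -0.1024 -0.0474] 0.0155
red w3 [ 0.4894 -0.2579] [97.2 92.1] 10.4
red w4 [ 0.4908 -0.2628] [98.6 98.7] 10.8
   tri [ 0.4895 -0.2633  0.0066] 0.0022
filter w1 [0.4631 0.0044] R 0.0259 [195. 174.]
filter w2 [0.4617 0.0078] R 0.0267 [248. 173.]
   tri [0.4616 0.0044 0.0768] 0.0017
cap w1 [0.6335 0.1454] R 0.0229 [324.  64.]
cap w2 [0.6317 0.1493] R 0.0226 [382.  62.]
   tri [0.6358 0.1486 0.0641] 0.002
piston w3 [ 0.4911 -0.2654] R 0.0185 [270. 213.]
piston w4 [ 0.4906 -0.2662] R 0.0187 [199. 199.]
   tri [ 0.491  -0.2653  0.0633] 0.0004
```

View pics/tb.png

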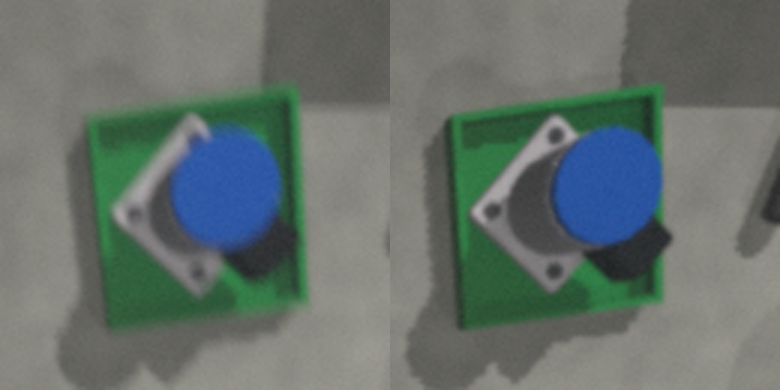

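The crops show the foot as a diamond with its left corner at about (338,71) in w2 pixels and the actuator at lower right, about -43° in the world. The w1 crop is motion-blurred, so I trust the still views instead. I take another still view on the way to the filter.

Call:
step_arm --moves '[{"dp": [51, -35, 17], "dr": [0, 0, 0], "fingers": 0}, {"dp": [51, -35, 17], "dr": [0, 0, 0], "fingers": 0}, {"dp": [51, -35, 17], "dr": [0, 0, 0], "fingers": 0}, {"dp": [0, 0, 0], "dr": [0, 0, 0], "fingers": 0}, {"dp": [0, 0, 0], "dr": [0, 0, 0], "fingers": 0}]'

```text
time_s: 5.35
tool_pos: [0.4724, -0.0647, 0.2517]
tool_rot: [179.9, -0.1, 90.0]
force: [0.3, -0.5, 0.5]
grip_width: 0.087
grasp_force: 0.0
```

```bash
python3 snap.py w5; sed -i "s/'black':(V<45)/'black':(V<58)\&(S<70)/" h.py; cat > m2.py <<'E'
from meas import *
V={n:load(n) for n in('w2','w3','w4','w5')}
def T(col,X,ns):
    px=[]
    for n in ns.split():
        im,m,o=V[n];X=np.array(X)
        try:
            for _ in(0,1): c,s,a=tray(im,m,col,X);X=np.array([*c,.016])
        except Exception as e: print(col,n,'fail',e);continue
        px.append((m,proj(m,[*c,.016])[0]));print(col,n,c.round(4),s,round(a,1))
    x,e=tri(px);print('   tri',x.round(4),round(e,4))
T('blue',[.464,.011,.016],'w2 w5');T('green',[.633,.147,.016],'w2 w5');T('black',[.6,-.115,.016],'w3 w4 w5')
for nm,col,X,r,ns in(('filter','red',[.46,.01,.084],.031,'w2 w5'),('cap','blue',[.63,.15,.074],.0235,'w2 w5')):
    px=[]
    for n in ns.split():
        im,m,o=V[n];X=np.array(X)
        for _ in(0,1,2): c,R=disc(im,m,col,X,r,True);X=np.array([*c,X[2]])
        uv=proj(m,X)[0];px.append((m,uv));print(nm,n,c.round(4),'R',round(R,4),uv.round())
    x,e=tri(px);print('   tri',x.round(4),round(e,4))
im,m,o=V['w2'];p=plane(m,[[337.7,70.7],[365.7,38.3],[365,96.7]],.012);d=p[1:]-p[0]
print('foot',p.round(4),np.degrees(np.arctan2(d[:,1],d[:,0])),((p[1]+p[2])/2).round(4))
im,m,o=V['w2'];print('socket',plane(m,[[400+0,0]],.05)[0])
im=V['w5'][0];k=mask(im,'black')*255;cv2.imwrite("pics/v5.png",np.hstack([cv2.resize(im[:,:,::-1],(400,300)),cv2.resize(cv2.cvtColor(k,8),(400,300))]))
E
python3 m2.py
```

```text
5.35 [ 0.4724 -0.0647  0.2517] [ 1.7986e+02 -1.4000e-01  9.0000e+01] [-46.9  -8.   47.8 105.7   5.9  79.6  -0.4] [ 0.3 -0.5  0.5]
blue w2 [0.4637 0.0109] [97.9 99.3] 6.8
blue w5 [0.4641 0.0103] [98.2 98.7] 6.7
   tri [0.4639 0.0103 0.0125] 0.0002
green w2 [0.6334 0.1474] [100.   98.8] 7.2
green w5 [0.6371 0.1211] [101.   51.1] 6.2
   tri [ 0.6957  0.1638 -0.1384] 0.0056
black w3 [ 0.6066 -0.114 ] [ 97.3 101.1] 82.7
black w4 [ 0.6084 -0.1148] [97.4 97.2] 82.3
black w5 [ 0.604  -0.1325] [137.6 101.7] 82.6
   tri [ 0.5994 -0.1172  0.0453] 0.006
filter w2 [0.4617 0.0078] R 0.0267 [248. 173.]
filter w5 [0.4633 0.008 ] R 0.0287 [246. 112.]
   tri [0.4625 0.008  0.0848] 0.0008
cap w2 [0.6317 0.1493] R 0.0226 [382.  62.]Traceback (most recent call last):
  File "m2.py", line 17, in <module>
    for _ in(0,1,2): c,R=disc(im,m,col,X,r,True);X=np.array([*c,X[2]])
                         ~~~~^^^^^^^^^^^^^^^^^^^
  File "meas.py", line 14, in disc
    c=max(cv2.findContours(k,0,cv2.CHAIN_APPROX_NONE)[0],key=cv2.contourArea).reshape(-1,2)
      ~~~^^^^^^^^^^^^^^^^^^^^^^^^^^^^^^^^^^^^^^^^^^^^^^^^^^^^^^^^^^^^^^^^^^^^
ValueError: max() iterable argument is empty
```

Two still views give a filter top at z=0.085 and a blue rim at about 0.0125, which agree with the text. The filter is at (0.4625, 0.008) and the spare tray at (0.6075, -0.1145).

Call:
step_arm --moves '[{"dp": [36, -5, 20], "dr": [0, 0, 0], "fingers": 0}, {"dp": [37, -5, 20], "dr": [0, 0, 0], "fingers": 0}, {"dp": [0, 0, 40], "dr": [0, 0, 0], "fingers": 0}, {"dp": [0, 0, 40], "dr": [0, 0, 0], "fingers": 0}, {"dp": [0, 0, 40], "dr": [0, 0, 0], "fingers": 0}]'

```text
time_s: 6.02
tool_pos: [0.464, 0.0068, 0.0903]
tool_rot: [179.9, 0.0, 89.8]
force: [0.6, -0.3, 0.7]
grip_width: 0.0871
grasp_force: 0.0
```

Call:
step_arm --moves '[{"dp": [0, 0, 20], "dr": [0, 0, 0], "fingers": 0}, {"dp": [0, 0, 20], "dr": [0, 0, 0], "fingers": 0}, {"dp": [0, 0, 21], "dr": [0, 0, 0], "fingers": 0}, {"dp": [0, 0, 0], "dr": [0, 0, 0], "fingers": 0}, {"dp": [0, 0, 0], "dr": [0, 0, 0], "fingers": 0}]'

```text
time_s: 6.65
tool_pos: [0.4638, 0.0074, 0.0307]
tool_rot: [179.9, 0.0, 89.9]
force: [0.5, 0.5, 0.1]
grip_width: 0.087
grasp_force: 0.0
```

```bash
python3 snap.py w6; sed -i "s/'w2 w5')):$/'w2')):/" m2.py; sed -i "s/(('filter'.*'w2 w5'),(/((/" m2.py; python3 m2.py | tail -6
```

```text
6.65 [0.4638 0.0074 0.0307] [1.7992e+02 4.0000e-02 8.9850e+01] [-47.5   8.4  46.1 122.1  -7.6  52.2   2.8] [0.5 0.5 0.1]
green w5 [0.6371 0.1211] [101.   51.1] 6.2
   tri [ 0.6957  0.1638 -0.1384] 0.0056
black w3 [ 0.6066 -0.114 ] [ 97.3 101.1] 82.7
black w4 [ 0.6084 -0.1148] [97.4 97.2] 82.3
black w5 [ 0.604  -0.1325] [137.6 101.7] 82.6
   tri [ 0.5994 -0.1172  0.0453] 0.006Traceback (most recent call last):
  File "m2.py", line 13, in <module>
    for nm,col,X,r,ns in(('cap','blue',[.63,.15,.074],.0235,'w2')):
        ^^^^^^^^^^^^^
ValueError: not enough values to unpack (expected 5, got 3)
```

Close on the filter, check, and measure the foot angle.

Call:
step_arm --moves '[{"dp": [0, 0, 0], "dr": [0, 0, 0], "fingers": 1}, {"dp": [0, 0, 0], "dr": [0, 0, 0], "fingers": 1}, {"dp": [0, 0, 0], "dr": [0, 0, 0], "fingers": 1}, {"dp": [0, 0, 0], "dr": [0, 0, 0], "fingers": 1}, {"dp": [0, 0, 0], "dr": [0, 0, 0], "fingers": 1}]' --squeeze 25

```text
time_s: 7.32
tool_pos: [0.4624, 0.0085, 0.03]
tool_rot: [-180.0, -0.0, 90.0]
force: [-1.4, 0.1, 4.6]
grip_width: 0.0615
grasp_force: 25.0
```

Call:
step_arm --moves '[{"dp": [0, 0, 0], "dr": [0, 0, 0], "fingers": 1}, {"dp": [0, 0, 0], "dr": [0, 0, 0], "fingers": 1}, {"dp": [0, 0, -2], "dr": [0, 0, 0], "fingers": 1}, {"dp": [0, 0, -2], "dr": [0, 0, 0], "fingers": 1}, {"dp": [0, 0, -2], "dr": [0, 0, 0], "fingers": 1}]'

```text
time_s: 7.95
tool_pos: [0.4623, 0.0082, 0.0357]
tool_rot: [-180.0, 0.0, 89.9]
force: [0.4, 0.4, -2.6]
grip_width: 0.0619
grasp_force: 25.0
```

```bash
sed -i '/^for nm/,/tri.*print/d' m2.py; sed -i '/^    px=\[\]$/!b' m2.py; python3 - <<'E'
from meas import *
im,m,o=load('w2')
p=plane(m,[[337.7,70.7],[365.7,38.3],[365,96.7]],.012);d=p[1:]-p[0]
print('foot',p.round(4)[:,:2],np.degrees(np.arctan2(d[:,1],d[:,0])),((p[1]+p[2])/2).round(4))
# foot: bright low-saturation pixels
h=cv2.cvtColor(im,cv2.COLOR_RGB2HSV);v,u=np.nonzero((h[:,:,1]<60)&(h[:,:,2]>120));uv=np.c_[u,v].astype(float)
q=plane(m,uv,.012)[:,:2];q=q[np.hypot(*(q-[.632,.149]).T)<.044];print(len(q),cv2.minAreaRect((q*1000).astype(np.float32)))
print('socket px->',plane(m,[[(585-400)/.78,54/.78]],.05)[0].round(3))
E
```

```text
foot [[0.5935 0.146 ]
 [0.6306 0.1897]
 [0.6379 0.1094]] [ 49.66241634 -39.49888771] [0.6343 0.1495 0.012 ]
371 ((632.3240356445312, 150.8038330078125), (59.029869079589844, 59.10701370239258), 50.6002082824707)
socket px-> [0.447 0.144 0.05 ]
```

Call:
step_arm --moves '[{"dp": [0, 0, -30], "dr": [0, 0, 0], "fingers": 1}, {"dp": [0, 0, -30], "dr": [0, 0, 0], "fingers": 1}, {"dp": [-30, 35, 0], "dr": [0, 0, 0], "fingers": 1}, {"dp": [-30, 35, 0], "dr": [0, 0, 0], "fingers": 1}, {"dp": [-30, 35, 0], "dr": [0, 0, 0], "fingers": 1}]'

```text
time_s: 8.57
tool_pos: [0.5687, -0.082, 0.096]
tool_rot: [180.0, -0.0, 90.0]
force: [0.1, 0.0, -2.4]
grip_width: 0.0615
grasp_force: 25.0
```

Call:
step_arm --moves '[{"dp": [-32, 40, 0], "dr": [0, 0, 0], "fingers": 1}, {"dp": [0, 0, 20], "dr": [0, 0, 0], "fingers": 1}, {"dp": [0, 0, 20], "dr": [0, 0, 0], "fingers": 1}, {"dp": [0, 0, 10], "dr": [0, 0, 0], "fingers": 1}, {"dp": [0, 0, 5], "dr": [0, 0, 0], "fingers": 1}]'

```text
time_s: 9.2
tool_pos: [0.6066, -0.1125, 0.04]
tool_rot: [-179.9, -0.1, 90.0]
force: [0.5, 0.0, -3.8]
grip_width: 0.0612
grasp_force: 25.0
```

Call:
step_arm --moves '[{"dp": [0, 0, 0], "dr": [0, 0, 0], "fingers": 1}, {"dp": [0, 0, 0], "dr": [0, 0, 0], "fingers": 1}, {"dp": [0, 0, 0], "dr": [0, 0, 0], "fingers": 1}, {"dp": [0, 0, 0], "dr": [0, 0, 0], "fingers": 1}, {"dp": [0, 0, 0], "dr": [0, 0, 0], "fingers": 1}]'

```text
time_s: 9.82
tool_pos: [0.6075, -0.1138, 0.041]
tool_rot: [180.0, -0.0, 89.9]
force: [0.3, -0.2, -2.5]
grip_width: 0.0616
grasp_force: 25.0
```

```bash
python3 - <<'E'
from cell import env
import cv2
o=env.get_obs();print(o['tool_pos'].round(4),o['qpos'].round(1))
cv2.imwrite("pics/s2.png",cv2.resize(env.read_camera('side')[130:280,150:400,::-1],(750,450)))
E
```

```text
[ 0.6075 -0.1138  0.041 ] [-28.6  29.5  46.7 100.4 -24.3  60.7  26.5]
```

View pics/s2.png

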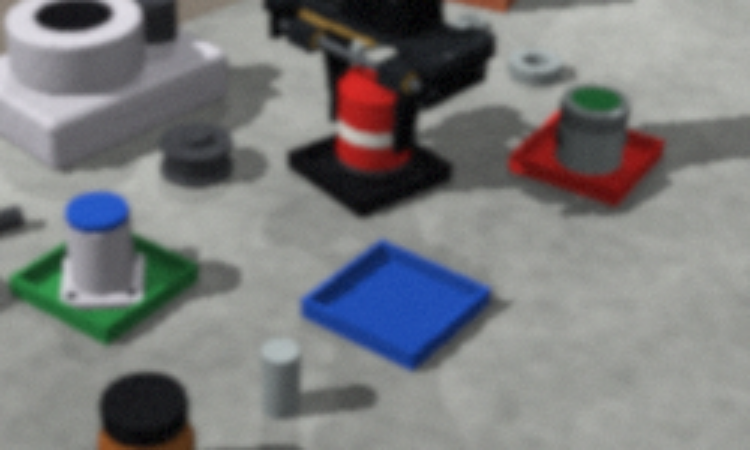

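The filter (crop 372,120) hangs centred over the black tray, and the blue tray (397,305) is empty. I lower the last centimetre slowly.

Call:
step_arm --moves '[{"dp": [0, 0, 4], "dr": [0, 0, 0], "fingers": 1}, {"dp": [0, 0, 3], "dr": [0, 0, 0], "fingers": 1}, {"dp": [0, 0, 2], "dr": [0, 0, 0], "fingers": 1}, {"dp": [0, 0, 1], "dr": [0, 0, 0], "fingers": 1}, {"dp": [0, 0, 0], "dr": [0, 0, 0], "fingers": 1}]'

```text
time_s: 10.5
tool_pos: [0.6074, -0.1138, 0.0308]
tool_rot: [-180.0, -0.0, 89.9]
force: [0.5, 0.8, -3.1]
grip_width: 0.0617
grasp_force: 25.0
```

Call:
step_arm --moves '[{"dp": [0, 0, 0.5], "dr": [0, 0, 0], "fingers": 1}, {"dp": [0, 0, 0], "dr": [0, 0, 0], "fingers": 1}, {"dp": [0, 0, 0.5], "dr": [0, 0, 0], "fingers": 1}, {"dp": [0, 0, 0], "dr": [0, 0, 0], "fingers": 1}, {"dp": [0, 0, 0], "dr": [0, 0, 0], "fingers": 1}]'

```text
time_s: 11.12
tool_pos: [0.6075, -0.1138, 0.0301]
tool_rot: [180.0, -0.0, 89.9]
force: [0.2, -0.1, -0.9]
grip_width: 0.0619
grasp_force: 25.0
```

Call:
step_arm --moves '[{"dp": [0, 0, 0.5], "dr": [0, 0, 0], "fingers": 1}, {"dp": [0, 0, 0], "dr": [0, 0, 0], "fingers": 0.1}, {"dp": [0, 0, 0], "dr": [0, 0, 0], "fingers": 0}, {"dp": [0, 0, 0], "dr": [0, 0, 0], "fingers": 0}, {"dp": [0, 0, 0], "dr": [0, 0, 0], "fingers": 0}]'

```text
time_s: 11.75
tool_pos: [0.6075, -0.1138, 0.0293]
tool_rot: [180.0, 0.0, 89.9]
force: [-0.0, 0.3, 0.6]
grip_width: 0.0855
grasp_force: 0.0
```

Call:
step_arm --moves '[{"dp": [0, 0, -20], "dr": [0, 0, 0], "fingers": 0}, {"dp": [0, 0, -40], "dr": [0, 0, 0], "fingers": 0}, {"dp": [0, 0, -60], "dr": [0, 0, 0], "fingers": 0}, {"dp": [40, 5, -20], "dr": [0, 0, 0], "fingers": 0}, {"dp": [40, 5, -20], "dr": [0, 0, 0], "fingers": 0}]'

```text
time_s: 12.38
tool_pos: [0.6181, -0.0338, 0.1925]
tool_rot: [179.8, -0.0, 89.8]
force: [0.4, 0.7, -0.1]
grip_width: 0.0871
grasp_force: 0.0
```

Call:
step_arm --moves '[{"dp": [40, 5, -20], "dr": [0, 0, 0], "fingers": 0}, {"dp": [40, 5, -20], "dr": [0, 0, 0], "fingers": 0}, {"dp": [0, 0, 0], "dr": [0, 0, 0], "fingers": 0}, {"dp": [0, 0, 0], "dr": [0, 0, 0], "fingers": 0}, {"dp": [0, 0, 0], "dr": [0, 0, 0], "fingers": 0}]'

```text
time_s: 13.0
tool_pos: [0.6272, 0.0442, 0.2294]
tool_rot: [-180.0, 0.0, 89.8]
force: [0.1, -1.2, -0.9]
grip_width: 0.0871
grasp_force: 0.0
```

```bash
python3 snap.py w7; python3 - <<'E'
from meas import *
for n in('w7',):
    im,m,o=load(n)
    print(tray(im,m,'green',np.array([.633,.147,.016])),tray(im,m,'blue',np.array([.464,.01,.016])))
    print(disc(im,m,'blue',np.array([.632,.15,.074]),.0235))
    h=cv2.cvtColor(im,cv2.COLOR_RGB2HSV);v,u=np.nonzero((h[:,:,1]<60)&(h[:,:,2]>120))
    q=plane(m,np.c_[u,v],.012)[:,:2];q=q[np.hypot(*(q-[.632,.149]).T)<.044];print(len(q),cv2.minAreaRect((q*1000).astype(np.float32)))
a=[(load(n)[1],proj(load(n)[1],[*disc(load(n)[0],load(n)[1],'blue',np.array([.632,.15,.074]),.0235)[0],.074])[0]) for n in('w2','w7')];print(tri(a))
cv2.imwrite("pics/v7.png",cv2.resize(im[:300,:,::-1],(768,450)))
E
```

```text
13.0 [0.6272 0.0442 0.2294] [-1.7999e+02  3.0000e-02  8.9790e+01] [-45.2  20.3  49.7  87.3 -15.6  79.6   5.4] [ 0.1 -1.2 -0.9]
(array([0.63446118, 0.1472697 ]), array([98.9, 99.2]), 7.76988410949707) (array([0.46561493, 0.01128535]), array([102.5, 100.8]), 6.838084697723389)
(array([0.63274549, 0.14985239]), np.float64(0.021995067876453677))
479 ((633.0195922851562, 150.32492065429688), (59.60088348388672, 60.50849151611328), 50.35343551635742)
(array([0.63282798, 0.14985814, 0.07130793]), np.float64(0.00021922321478938398))
```

View pics/v7.png

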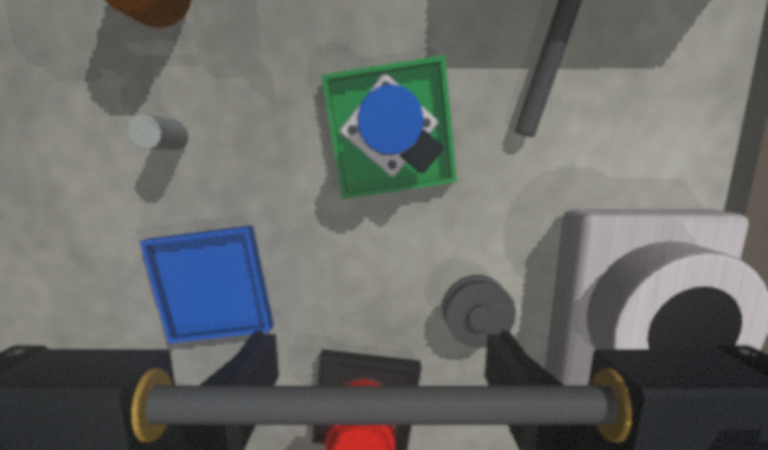

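Camera view: blue tray (207,285), green tray (390,127), cap (391,120) with the actuator at lower right, jar and socket clear. The throttle body is at (0.633, 0.150), its actuator at -39.6°, so the grasp yaw is 140.4°.

Call:
step_arm --moves '[{"dp": [53, 3, 20], "dr": [0, 0, 0], "fingers": 0}, {"dp": [53, 3, 20], "dr": [0, 0, 0], "fingers": 0}, {"dp": [0, 0, 0], "dr": [0, 0, -0.177], "fingers": 0}, {"dp": [0, 0, 0], "dr": [0, 0, -0.177], "fingers": 0}, {"dp": [0, 0, 0], "dr": [0, 0, -0.177], "fingers": 0}]'

```text
time_s: 13.68
tool_pos: [0.6336, 0.1509, 0.189]
tool_rot: [-179.9, 0.0, 120.6]
force: [-0.9, -0.4, -0.3]
grip_width: 0.087
grasp_force: 0.0
```

Call:
step_arm --moves '[{"dp": [0, 0, 0], "dr": [0, 0, -0.177], "fingers": 0}, {"dp": [0, 0, 0], "dr": [0, 0, -0.177], "fingers": 0}, {"dp": [0, 0, 30], "dr": [0, 0, 0], "fingers": 0}, {"dp": [0, 0, 30], "dr": [0, 0, 0], "fingers": 0}, {"dp": [0, 0, 30], "dr": [0, 0, 0], "fingers": 0}]'

```text
time_s: 14.3
tool_pos: [0.6336, 0.1508, 0.0983]
tool_rot: [-180.0, -0.0, 140.5]
force: [-0.1, -0.7, 0.2]
grip_width: 0.0873
grasp_force: 0.0
```

Call:
step_arm --moves '[{"dp": [0, 0, 0], "dr": [0, 0, 0], "fingers": 0}, {"dp": [0, 0, 0], "dr": [0, 0, 0], "fingers": 0}, {"dp": [0, 0, 0], "dr": [0, 0, 0], "fingers": 0}, {"dp": [0, 0, 0], "dr": [0, 0, 0], "fingers": 0}, {"dp": [0, 0, 0], "dr": [0, 0, 0], "fingers": 0}]'

```text
time_s: 14.92
tool_pos: [0.634, 0.1524, 0.1]
tool_rot: [179.9, 0.0, 140.7]
force: [-0.2, -0.1, 0.3]
grip_width: 0.0871
grasp_force: 0.0
```

Call:
step_arm --moves '[{"dp": [0, 0, 25], "dr": [0, 0, 0], "fingers": 0}, {"dp": [0, 0, 25], "dr": [0, 0, 0], "fingers": 0}, {"dp": [0, 0, 15], "dr": [0, 0, 0], "fingers": 0}, {"dp": [0, 0, 6], "dr": [0, 0, 0], "fingers": 0}, {"dp": [0, 0, 0], "dr": [0, 0, 0], "fingers": 0}]'

```text
time_s: 15.55
tool_pos: [0.6339, 0.1522, 0.0286]
tool_rot: [180.0, 0.0, 140.6]
force: [0.3, -0.1, 1.2]
grip_width: 0.0868
grasp_force: 0.0
```

Call:
step_arm --moves '[{"dp": [0, 0, 0], "dr": [0, 0, 0], "fingers": 1}, {"dp": [0, 0, 0], "dr": [0, 0, 0], "fingers": 1}, {"dp": [0, 0, 0], "dr": [0, 0, 0], "fingers": 1}, {"dp": [0, 0, 0], "dr": [0, 0, 0], "fingers": 1}, {"dp": [0, 0, 0], "dr": [0, 0, 0], "fingers": 1}]' --squeeze 30

```text
time_s: 16.18
tool_pos: [0.6331, 0.1513, 0.0285]
tool_rot: [-179.9, -0.0, 140.6]
force: [-2.6, -1.0, 2.9]
grip_width: 0.0473
grasp_force: 30.2
```

Call:
step_arm --moves '[{"dp": [0, 0, 0], "dr": [0, 0, 0], "fingers": 1}, {"dp": [0, 0, 0], "dr": [0, 0, 0], "fingers": 1}, {"dp": [0, 0, 0], "dr": [0, 0, 0], "fingers": 1}, {"dp": [0, 0, -2], "dr": [0, 0, 0], "fingers": 1}, {"dp": [0, 0, -3], "dr": [0, 0, 0], "fingers": 1}]'

```text
time_s: 16.8
tool_pos: [0.6331, 0.1516, 0.032]
tool_rot: [-179.9, 0.0, 140.6]
force: [0.6, -2.1, -6.9]
grip_width: 0.0475
grasp_force: 30.2
```

Call:
step_arm --moves '[{"dp": [0, 0, -25], "dr": [0, 0, 0], "fingers": 1}, {"dp": [0, 0, -25], "dr": [0, 0, 0], "fingers": 1}, {"dp": [0, 0, -20], "dr": [0, 0, 0.153], "fingers": 1}, {"dp": [0, 0, 0], "dr": [0, 0, 0.153], "fingers": 1}, {"dp": [0, 0, 0], "dr": [0, 0, 0.153], "fingers": 1}]'

```text
time_s: 17.42
tool_pos: [0.6338, 0.154, 0.1035]
tool_rot: [179.9, -0.1, 114.1]
force: [-0.2, 0.8, -6.1]
grip_width: 0.0472
grasp_force: 30.2
```

Call:
step_arm --moves '[{"dp": [0, 0, 0], "dr": [0, 0, 0.153], "fingers": 1}, {"dp": [0, 0, 0], "dr": [0, 0, 0.153], "fingers": 1}, {"dp": [-30, -46, 0], "dr": [0, 0, 0], "fingers": 1}, {"dp": [-30, -46, 0], "dr": [0, 0, 0], "fingers": 1}, {"dp": [-30, -46, 0], "dr": [0, 0, 0], "fingers": 1}]'

```text
time_s: 18.05
tool_pos: [0.5064, 0.0465, 0.1031]
tool_rot: [180.0, -0.0, 96.9]
force: [0.2, -1.5, -4.3]
grip_width: 0.0471
grasp_force: 30.2
```

Call:
step_arm --moves '[{"dp": [-30, -46, 0], "dr": [0, 0, 0], "fingers": 1}, {"dp": [0, 0, 25], "dr": [0, 0, 0], "fingers": 1}, {"dp": [0, 0, 25], "dr": [0, 0, 0], "fingers": 1}, {"dp": [0, 0, 0], "dr": [0, 0, 0], "fingers": 1}, {"dp": [0, 0, 0], "dr": [0, 0, 0], "fingers": 1}]'

```text
time_s: 18.68
tool_pos: [0.4661, 0.0115, 0.0541]
tool_rot: [179.9, -0.0, 96.8]
force: [0.4, 0.3, -5.3]
grip_width: 0.0474
grasp_force: 30.2
```

```bash
python3 - <<'E'
from cell import env
import cv2,numpy as np
o=env.get_obs();print(o['tool_pos'].round(4),o['qpos'].round(1))
a=cv2.resize(env.read_camera('side')[150:300,150:350,::-1],(400,300));b=cv2.resize(env.read_camera('scene')[110:260,210:410,::-1],(400,300))
cv2.imwrite("pics/s3.png",np.hstack([a,b]))
E
```

```text
[0.4661 0.0115 0.0541] [-55.9   6.7  54.2 120.9  -6.7  55.2   8.8]
```

View pics/s3.png

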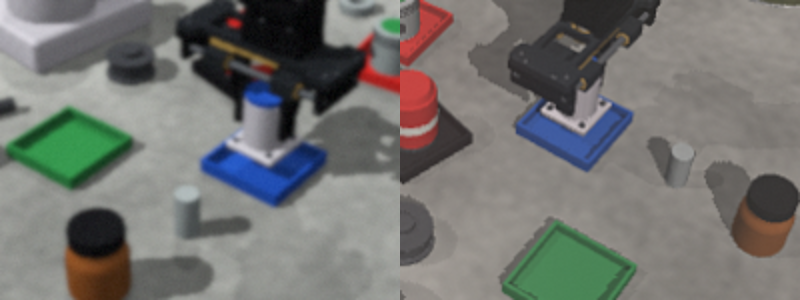

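The throttle body hangs upright over the blue tray, square to it (crop 262,130 and 578,110); socket and jar are undisturbed. I lower it.

Call:
step_arm --moves '[{"dp": [0, 0, 10], "dr": [0, 0, 0], "fingers": 1}, {"dp": [0, 0, 7], "dr": [0, 0, 0], "fingers": 1}, {"dp": [0, 0, 4], "dr": [0, 0, 0], "fingers": 1}, {"dp": [0, 0, 2], "dr": [0, 0, 0], "fingers": 1}, {"dp": [0, 0, 1], "dr": [0, 0, 0], "fingers": 1}]'

```text
time_s: 19.4
tool_pos: [0.4653, 0.0111, 0.0293]
tool_rot: [180.0, 0.0, 96.8]
force: [-0.8, 0.2, -5.3]
grip_width: 0.0474
grasp_force: 30.2
```

Call:
step_arm --moves '[{"dp": [0, 0, 0], "dr": [0, 0, 0], "fingers": 1}, {"dp": [0, 0, 0.5], "dr": [0, 0, 0], "fingers": 1}, {"dp": [0, 0, 0], "dr": [0, 0, 0], "fingers": 1}, {"dp": [0, 0, 0], "dr": [0, 0, 0], "fingers": 1}, {"dp": [0, 0, 0], "dr": [0, 0, 0], "fingers": 1}]'

```text
time_s: 20.02
tool_pos: [0.4653, 0.0112, 0.0289]
tool_rot: [180.0, -0.0, 96.8]
force: [-0.1, -0.7, -5.0]
grip_width: 0.0473
grasp_force: 30.2
```

Call:
step_arm --moves '[{"dp": [0, 0, 0.5], "dr": [0, 0, 0], "fingers": 1}, {"dp": [0, 0, 0], "dr": [0, 0, 0], "fingers": 1}, {"dp": [0, 0, 0.5], "dr": [0, 0, 0], "fingers": 1}, {"dp": [0, 0, 0], "dr": [0, 0, 0], "fingers": 1}, {"dp": [0, 0, 0], "dr": [0, 0, 0], "fingers": 1}]'

```text
time_s: 20.65
tool_pos: [0.4654, 0.0113, 0.0284]
tool_rot: [-180.0, -0.0, 96.8]
force: [-3.4, -0.4, 4.6]
grip_width: 0.0475
grasp_force: 30.3
```

Call:
step_arm --moves '[{"dp": [0, 0, 0], "dr": [0, 0, 0], "fingers": 0.2}, {"dp": [0, 0, 0], "dr": [0, 0, 0], "fingers": 0}, {"dp": [0, 0, 0], "dr": [0, 0, 0], "fingers": 0}, {"dp": [0, 0, 0], "dr": [0, 0, 0], "fingers": 0}, {"dp": [0, 0, -10], "dr": [0, 0, 0], "fingers": 0}]'

```text
time_s: 21.28
tool_pos: [0.4646, 0.0109, 0.0377]
tool_rot: [-179.9, 0.0, 96.8]
force: [-1.3, 0.1, 0.0]
grip_width: 0.0847
grasp_force: 0.0
```

Call:
step_arm --moves '[{"dp": [0, 0, -40], "dr": [0, 0, 0], "fingers": 0}, {"dp": [0, 0, -50], "dr": [0, 0, 0], "fingers": 0}, {"dp": [-55, -1.5, 0], "dr": [0, 0, 0], "fingers": 0}, {"dp": [-55, -1.5, 0], "dr": [0, 0, 0], "fingers": 0}, {"dp": [-55, -1.5, 0], "dr": [0, 0, 0], "fingers": 0}]'

```text
time_s: 21.9
tool_pos: [0.481, -0.1543, 0.129]
tool_rot: [179.8, -0.1, 96.9]
force: [1.6, 0.3, -1.1]
grip_width: 0.0869
grasp_force: 0.0
```

Call:
step_arm --moves '[{"dp": [-55, -1.5, 0], "dr": [0, 0, 0], "fingers": 0}, {"dp": [-57, -1.5, 0], "dr": [0, 0, 0], "fingers": 0}, {"dp": [0, 0, 20], "dr": [0, 0, 0], "fingers": 0}, {"dp": [0, 0, 20], "dr": [0, 0, 0], "fingers": 0}, {"dp": [0, 0, 0], "dr": [0, 0, 0], "fingers": 0}]'

```text
time_s: 22.52
tool_pos: [0.4898, -0.2619, 0.086]
tool_rot: [-179.8, -0.2, 97.0]
force: [1.0, -0.2, 0.8]
grip_width: 0.0868
grasp_force: 0.0
```

```bash
python3 snap.py w8
```

```text
22.525 [ 0.4898 -0.2619  0.086 ] [-1.7982e+02 -1.6000e-01  9.6970e+01] [-26.2  22.6  61.9 107.4 -22.3  63.6  51.2] [ 1.  -0.2  0.8]
```

Call:
step_arm --moves '[{"dp": [-3, 0, 20], "dr": [0, 0, 0], "fingers": 0}, {"dp": [0, 0, 20], "dr": [0, 0, 0], "fingers": 0}, {"dp": [0, 0, 15], "dr": [0, 0, 0], "fingers": 0}, {"dp": [0, 0, 6], "dr": [0, 0, 0], "fingers": 0}, {"dp": [0, 0, 0], "dr": [0, 0, 0], "fingers": 0}]'

```text
time_s: 23.2
tool_pos: [0.4907, -0.2678, 0.0264]
tool_rot: [-180.0, -0.0, 96.8]
force: [-0.3, 0.3, -0.0]
grip_width: 0.0873
grasp_force: 0.0
```

Call:
step_arm --moves '[{"dp": [0, 0, 0], "dr": [0, 0, 0], "fingers": 1}, {"dp": [0, 0, 0], "dr": [0, 0, 0], "fingers": 1}, {"dp": [0, 0, 0], "dr": [0, 0, 0], "fingers": 1}, {"dp": [0, 0, 0], "dr": [0, 0, 0], "fingers": 1}, {"dp": [0, 0, 0], "dr": [0, 0, 0], "fingers": 1}]' --squeeze 30

```text
time_s: 23.82
tool_pos: [0.4915, -0.2677, 0.0271]
tool_rot: [180.0, 0.0, 96.8]
force: [1.3, 0.6, 0.4]
grip_width: 0.0572
grasp_force: 30.0
```

Call:
step_arm --moves '[{"dp": [0, 0, 0], "dr": [0, 0, 0], "fingers": 1}, {"dp": [0, 0, 0], "dr": [0, 0, 0], "fingers": 1}, {"dp": [0, 0, 0], "dr": [0, 0, 0], "fingers": 1}, {"dp": [0, 0, -2], "dr": [0, 0, 0], "fingers": 1}, {"dp": [0, 0, -3], "dr": [0, 0, 0], "fingers": 1}]'

```text
time_s: 24.45
tool_pos: [0.4898, -0.2673, 0.031]
tool_rot: [-179.9, -0.1, 96.8]
force: [-0.2, -0.4, -4.2]
grip_width: 0.0576
grasp_force: 30.0
```

Call:
step_arm --moves '[{"dp": [0, 0, -30], "dr": [0, 0, 0], "fingers": 1}, {"dp": [0, 0, -40], "dr": [0, 0, 0], "fingers": 1}, {"dp": [0, 0, -40], "dr": [0, 0, 0], "fingers": 1}, {"dp": [49, 24, 0], "dr": [0, 0, 0], "fingers": 1}, {"dp": [49, 24, 0], "dr": [0, 0, 0], "fingers": 1}]'

```text
time_s: 25.08
tool_pos: [0.5269, -0.1641, 0.1422]
tool_rot: [179.9, -0.0, 96.7]
force: [1.1, 0.3, -4.4]
grip_width: 0.0574
grasp_force: 30.0
```

Call:
step_arm --moves '[{"dp": [49, 24, 0], "dr": [0, 0, 0], "fingers": 1}, {"dp": [49, 24, 0], "dr": [0, 0, 0], "fingers": 1}, {"dp": [49, 24, 0], "dr": [0, 0, 0], "fingers": 1}, {"dp": [49, 24, 0], "dr": [0, 0, 0], "fingers": 1}, {"dp": [49, 24, 0], "dr": [0, 0, 0], "fingers": 1}]'

```text
time_s: 25.7
tool_pos: [0.6169, 0.0943, 0.1413]
tool_rot: [-179.9, 0.0, 96.8]
force: [0.1, -0.4, -3.3]
grip_width: 0.0578
grasp_force: 30.0
```

Call:
step_arm --moves '[{"dp": [50, 23, 0], "dr": [0, 0, 0], "fingers": 1}, {"dp": [0, 0, 40], "dr": [0, 0, 0], "fingers": 1}, {"dp": [0, 0, 30], "dr": [0, 0, 0], "fingers": 1}, {"dp": [0, 0, 20], "dr": [0, 0, 0], "fingers": 1}, {"dp": [0, 0, 0], "dr": [0, 0, 0], "fingers": 1}]'

```text
time_s: 26.32
tool_pos: [0.6326, 0.1447, 0.0501]
tool_rot: [-179.8, 0.0, 96.8]
force: [0.3, 0.1, -3.9]
grip_width: 0.0576
grasp_force: 30.0
```

```bash
python3 - <<'E'
from cell import env
import cv2,numpy as np
o=env.get_obs();print(o['tool_pos'].round(4),o['qpos'].round(1),o['force'])
a=cv2.resize(env.read_camera('side')[150:300,140:340,::-1],(400,300));b=cv2.resize(env.read_camera('scene')[130:280,210:410,::-1],(400,300))
cv2.imwrite("pics/s4.png",np.hstack([a,b]))
E
```

```text
[0.6326 0.1447 0.0501] [-53.7  35.   52.   95.2 -29.9  65.   13.2] [ 0.3040425   0.13222444 -3.88107516]
```

View pics/s4.png

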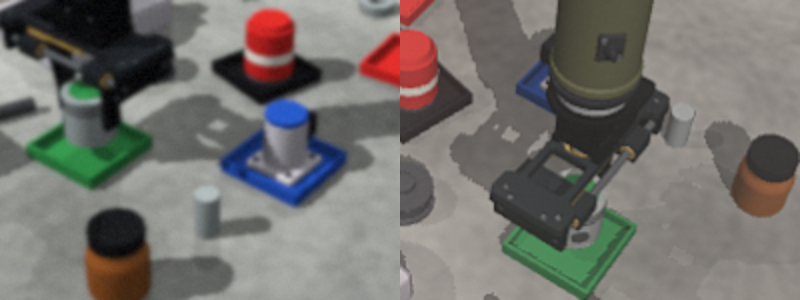

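The throttle body stands flat in the blue tray (crop 285,145), the filter stands in the black tray, and the piston hangs centred over the green tray (90,125). I lower it.

Call:
step_arm --moves '[{"dp": [0, 0, 9], "dr": [0, 0, 0], "fingers": 1}, {"dp": [0, 0, 6], "dr": [0, 0, 0], "fingers": 1}, {"dp": [0, 0, 4], "dr": [0, 0, 0], "fingers": 1}, {"dp": [0, 0, 2], "dr": [0, 0, 0], "fingers": 1}, {"dp": [0, 0, 1], "dr": [0, 0, 0], "fingers": 1}]'

```text
time_s: 27.05
tool_pos: [0.634, 0.1452, 0.0298]
tool_rot: [180.0, -0.0, 96.8]
force: [1.0, 0.7, -4.0]
grip_width: 0.0574
grasp_force: 30.0
```

Call:
step_arm --moves '[{"dp": [0, 0, 0], "dr": [0, 0, 0], "fingers": 1}, {"dp": [0, 0, 0.5], "dr": [0, 0, 0], "fingers": 1}, {"dp": [0, 0, 0], "dr": [0, 0, 0], "fingers": 1}, {"dp": [0, 0, 0.5], "dr": [0, 0, 0], "fingers": 1}, {"dp": [0, 0, 0], "dr": [0, 0, 0], "fingers": 1}]'

```text
time_s: 27.68
tool_pos: [0.634, 0.1452, 0.0289]
tool_rot: [180.0, -0.0, 96.8]
force: [-0.3, 0.3, -3.8]
grip_width: 0.0574
grasp_force: 30.0
```

Call:
step_arm --moves '[{"dp": [0, 0, 0.5], "dr": [0, 0, 0], "fingers": 1}, {"dp": [0, 0, 0], "dr": [0, 0, 0], "fingers": 1}, {"dp": [0, 0, 0.5], "dr": [0, 0, 0], "fingers": 1}, {"dp": [0, 0, 0], "dr": [0, 0, 0], "fingers": 1}, {"dp": [0, 0, 0], "dr": [0, 0, 0], "fingers": 1}]'

```text
time_s: 28.3
tool_pos: [0.634, 0.1452, 0.0279]
tool_rot: [180.0, -0.0, 96.8]
force: [-0.1, 0.1, -3.9]
grip_width: 0.0573
grasp_force: 30.0
```

Call:
step_arm --moves '[{"dp": [0, 0, 0.5], "dr": [0, 0, 0], "fingers": 1}, {"dp": [0, 0, 0], "dr": [0, 0, 0], "fingers": 1}, {"dp": [0, 0, 0], "dr": [0, 0, 0], "fingers": 1}, {"dp": [0, 0, 0], "dr": [0, 0, 0], "fingers": 1}, {"dp": [0, 0, 0], "dr": [0, 0, 0], "fingers": 1}]'

```text
time_s: 28.92
tool_pos: [0.634, 0.1452, 0.0274]
tool_rot: [180.0, -0.0, 96.8]
force: [0.6, -0.6, -3.6]
grip_width: 0.0572
grasp_force: 30.0
```

Call:
step_arm --moves '[{"dp": [0, 0, 0.5], "dr": [0, 0, 0], "fingers": 1}, {"dp": [0, 0, 0], "dr": [0, 0, 0], "fingers": 1}, {"dp": [0, 0, 0], "dr": [0, 0, 0], "fingers": 1}, {"dp": [0, 0, 0], "dr": [0, 0, 0], "fingers": 1}, {"dp": [0, 0, 0], "dr": [0, 0, 0], "fingers": 1}]'

```text
time_s: 29.55
tool_pos: [0.6341, 0.1452, 0.0272]
tool_rot: [180.0, -0.0, 96.8]
force: [-1.1, 0.2, 1.6]
grip_width: 0.0573
grasp_force: 30.0
```

Call:
step_arm --moves '[{"dp": [0, 0, 0.3], "dr": [0, 0, 0], "fingers": 1}, {"dp": [0, 0, 0], "dr": [0, 0, 0], "fingers": 1}, {"dp": [0, 0, 0], "dr": [0, 0, 0], "fingers": 1}, {"dp": [0, 0, 0], "dr": [0, 0, 0], "fingers": 1}, {"dp": [0, 0, 0], "dr": [0, 0, 0], "fingers": 1}]'

```text
time_s: 30.18
tool_pos: [0.6341, 0.1452, 0.0271]
tool_rot: [180.0, -0.0, 96.8]
force: [-3.3, 0.1, 6.1]
grip_width: 0.0574
grasp_force: 30.0
```

Call:
step_arm --moves '[{"dp": [0, 0, 0], "dr": [0, 0, 0], "fingers": 0.2}, {"dp": [0, 0, 0], "dr": [0, 0, 0], "fingers": 0}, {"dp": [0, 0, 0], "dr": [0, 0, 0], "fingers": 0}, {"dp": [0, 0, 0], "dr": [0, 0, 0], "fingers": 0}, {"dp": [0, 0, -10], "dr": [0, 0, 0], "fingers": 0}]'

```text
time_s: 30.8
tool_pos: [0.6334, 0.1451, 0.0362]
tool_rot: [-179.9, 0.0, 96.8]
force: [-0.3, -0.0, 0.2]
grip_width: 0.0864
grasp_force: 0.0
```

Call:
step_arm --moves '[{"dp": [0, 0, -45], "dr": [0, 0, 0], "fingers": 0}, {"dp": [0, 0, -50], "dr": [0, 0, 0], "fingers": 0}, {"dp": [-51, -11.5, 0], "dr": [0, 0, 0], "fingers": 0}, {"dp": [-51, -11.5, 0], "dr": [0, 0, 0], "fingers": 0}, {"dp": [-51, -11.5, 0], "dr": [0, 0, 0], "fingers": 0}]'

```text
time_s: 31.42
tool_pos: [0.618, -0.0124, 0.1326]
tool_rot: [179.9, -0.0, 96.8]
force: [1.1, -0.5, -0.4]
grip_width: 0.0868
grasp_force: 0.0
```

Call:
step_arm --moves '[{"dp": [-51, -11.5, 0], "dr": [0, 0, 0], "fingers": 0}, {"dp": [-50, -11, 0], "dr": [0, 0, 0], "fingers": 0}, {"dp": [0, 0, 0], "dr": [0, 0, 0], "fingers": 0}, {"dp": [0, 0, 20], "dr": [0, 0, 0], "fingers": 0}, {"dp": [0, 0, 0], "dr": [0, 0, 0], "fingers": 0}]'

```text
time_s: 32.05
tool_pos: [0.6065, -0.1112, 0.1092]
tool_rot: [-179.8, -0.1, 97.0]
force: [-0.4, 0.3, 0.5]
grip_width: 0.0872
grasp_force: 0.0
```

Call:
step_arm --moves '[{"dp": [0, 0, 20], "dr": [0, 0, 0], "fingers": 0}, {"dp": [0, 0, 25], "dr": [0, 0, 0], "fingers": 0}, {"dp": [0, 0, 25], "dr": [0, 0, 0], "fingers": 0}, {"dp": [0, 0, 10], "dr": [0, 0, 0], "fingers": 0}, {"dp": [0, 0, 0], "dr": [0, 0, 0], "fingers": 0}]'

```text
time_s: 32.67
tool_pos: [0.6071, -0.1134, 0.0307]
tool_rot: [-179.9, -0.0, 96.9]
force: [-0.7, -0.7, 0.3]
grip_width: 0.0867
grasp_force: 0.0
```

Call:
step_arm --moves '[{"dp": [0, 0, 0], "dr": [0, 0, 0], "fingers": 1}, {"dp": [0, 0, 0], "dr": [0, 0, 0], "fingers": 1}, {"dp": [0, 0, 0], "dr": [0, 0, 0], "fingers": 1}, {"dp": [0, 0, 0], "dr": [0, 0, 0], "fingers": 1}, {"dp": [0, 0, 0], "dr": [0, 0, 0], "fingers": 1}]' --squeeze 25

```text
time_s: 33.3
tool_pos: [0.6077, -0.1138, 0.0321]
tool_rot: [180.0, -0.0, 96.8]
force: [-1.0, 0.4, 4.3]
grip_width: 0.0612
grasp_force: 25.0
```

Call:
step_arm --moves '[{"dp": [0, 0, 0], "dr": [0, 0, 0], "fingers": 1}, {"dp": [0, 0, 0], "dr": [0, 0, 0], "fingers": 1}, {"dp": [0, 0, 0], "dr": [0, 0, 0], "fingers": 1}, {"dp": [0, 0, -2], "dr": [0, 0, 0], "fingers": 1}, {"dp": [0, 0, -3], "dr": [0, 0, 0], "fingers": 1}]'

```text
time_s: 33.92
tool_pos: [0.6069, -0.1135, 0.0358]
tool_rot: [-179.9, -0.0, 96.8]
force: [0.0, 0.3, -2.7]
grip_width: 0.0616
grasp_force: 25.0
```

Call:
step_arm --moves '[{"dp": [0, 0, -30], "dr": [0, 0, 0], "fingers": 1}, {"dp": [0, 0, -30], "dr": [0, 0, 0], "fingers": 1}, {"dp": [-33.5, -33.5, 0], "dr": [0, 0, 0], "fingers": 1}, {"dp": [-33.5, -33.5, 0], "dr": [0, 0, 0], "fingers": 1}, {"dp": [-33.5, -33.5, 0], "dr": [0, 0, 0], "fingers": 1}]'

```text
time_s: 34.55
tool_pos: [0.5185, -0.2264, 0.0963]
tool_rot: [-180.0, -0.0, 96.8]
force: [1.0, 0.2, -2.3]
grip_width: 0.0614
grasp_force: 25.0
```

Call:
step_arm --moves '[{"dp": [-33.5, -33, 0], "dr": [0, 0, 0], "fingers": 1}, {"dp": [0, 0, 20], "dr": [0, 0, 0], "fingers": 1}, {"dp": [0, 0, 20], "dr": [0, 0, 0], "fingers": 1}, {"dp": [0, 0, 0], "dr": [0, 0, 0], "fingers": 1}, {"dp": [0, 0, 0], "dr": [0, 0, 0], "fingers": 1}]'

```text
time_s: 35.17
tool_pos: [0.4916, -0.2621, 0.0564]
tool_rot: [-180.0, 0.0, 96.9]
force: [0.7, -0.2, -2.8]
grip_width: 0.0617
grasp_force: 25.0
```

```bash
python3 - <<'E'
from cell import env
import cv2,numpy as np
o=env.get_obs();print(o['tool_pos'].round(4),o['qpos'].round(1),o['force'])
a=cv2.resize(env.read_camera('side')[120:270,200:400,::-1],(400,300));b=cv2.resize(env.read_camera('scene')[60:210,140:340,::-1],(400,300))
cv2.imwrite("pics/s5.png",np.hstack([a,b]))
E
```

```text
[ 0.4916 -0.2621  0.0564] [-24.2  24.8  59.6 108.8 -24.6  60.5  52.6] [ 0.67227857 -0.22372648 -2.81043748]
```

View pics/s5.png

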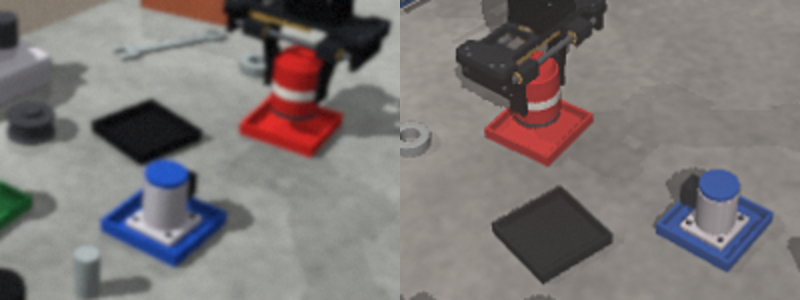

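The filter hangs over the red tray's middle (crop 295,85 and 540,90) and the black tray is empty. I lower it.

Call:
step_arm --moves '[{"dp": [0, 0, 9], "dr": [0, 0, 0], "fingers": 1}, {"dp": [0, 0, 6], "dr": [0, 0, 0], "fingers": 1}, {"dp": [0, 0, 4], "dr": [0, 0, 0], "fingers": 1}, {"dp": [0, 0, 2], "dr": [0, 0, 0], "fingers": 1}, {"dp": [0, 0, 1], "dr": [0, 0, 0], "fingers": 1}]'

```text
time_s: 35.9
tool_pos: [0.4909, -0.2628, 0.0345]
tool_rot: [180.0, 0.0, 96.8]
force: [-0.3, 0.1, -2.3]
grip_width: 0.0617
grasp_force: 25.0
```

Call:
step_arm --moves '[{"dp": [0, 0, 0.5], "dr": [0, 0, 0], "fingers": 1}, {"dp": [0, 0, 0], "dr": [0, 0, 0], "fingers": 1}, {"dp": [0, 0, 0.5], "dr": [0, 0, 0], "fingers": 1}, {"dp": [0, 0, 0], "dr": [0, 0, 0], "fingers": 1}, {"dp": [0, 0, 0], "dr": [0, 0, 0], "fingers": 1}]'

```text
time_s: 36.52
tool_pos: [0.4909, -0.2627, 0.0336]
tool_rot: [180.0, -0.0, 96.8]
force: [0.4, -0.0, -2.5]
grip_width: 0.0616
grasp_force: 25.0
```

Call:
step_arm --moves '[{"dp": [0, 0, 0.5], "dr": [0, 0, 0], "fingers": 1}, {"dp": [0, 0, 0], "dr": [0, 0, 0], "fingers": 1}, {"dp": [0, 0, 0], "dr": [0, 0, 0], "fingers": 1}, {"dp": [0, 0, 0], "dr": [0, 0, 0], "fingers": 1}, {"dp": [0, 0, 0], "dr": [0, 0, 0], "fingers": 1}]'

```text
time_s: 37.15
tool_pos: [0.4909, -0.2627, 0.0331]
tool_rot: [180.0, -0.0, 96.8]
force: [0.2, 0.8, -3.4]
grip_width: 0.0614
grasp_force: 25.0
```

Call:
step_arm --moves '[{"dp": [0, 0, 0.5], "dr": [0, 0, 0], "fingers": 1}, {"dp": [0, 0, 0], "dr": [0, 0, 0], "fingers": 1}, {"dp": [0, 0, 0.5], "dr": [0, 0, 0], "fingers": 1}, {"dp": [0, 0, 0], "dr": [0, 0, 0], "fingers": 1}, {"dp": [0, 0, 0], "dr": [0, 0, 0], "fingers": 1}]'

```text
time_s: 37.78
tool_pos: [0.491, -0.2627, 0.0321]
tool_rot: [180.0, -0.0, 96.8]
force: [0.7, -0.2, -2.5]
grip_width: 0.0617
grasp_force: 25.0
```

Call:
step_arm --moves '[{"dp": [0, 0, 0.4], "dr": [0, 0, 0], "fingers": 1}, {"dp": [0, 0, 0], "dr": [0, 0, 0], "fingers": 1}, {"dp": [0, 0, 0], "dr": [0, 0, 0], "fingers": 1}, {"dp": [0, 0, 0], "dr": [0, 0, 0], "fingers": 1}, {"dp": [0, 0, 0], "dr": [0, 0, 0], "fingers": 1}]'

```text
time_s: 38.4
tool_pos: [0.491, -0.2627, 0.0321]
tool_rot: [180.0, -0.0, 96.8]
force: [-1.6, 1.9, 6.6]
grip_width: 0.0617
grasp_force: 25.0
```

Contact is made. I release, go up, back off and check.

Call:
step_arm --moves '[{"dp": [0, 0, 0], "dr": [0, 0, 0], "fingers": 0.2}, {"dp": [0, 0, 0], "dr": [0, 0, 0], "fingers": 0}, {"dp": [0, 0, 0], "dr": [0, 0, 0], "fingers": 0}, {"dp": [0, 0, 0], "dr": [0, 0, 0], "fingers": 0}, {"dp": [0, 0, -10], "dr": [0, 0, 0], "fingers": 0}]'

```text
time_s: 39.02
tool_pos: [0.4904, -0.2625, 0.0414]
tool_rot: [-179.9, -0.0, 96.8]
force: [0.6, -0.3, 0.1]
grip_width: 0.0865
grasp_force: 0.0
```

Call:
step_arm --moves '[{"dp": [0, 0, -40], "dr": [0, 0, 0], "fingers": 0}, {"dp": [0, 0, -50], "dr": [0, 0, 0], "fingers": 0}, {"dp": [0, 0, -50], "dr": [0, 0, 0], "fingers": 0}, {"dp": [0, 0, -30], "dr": [0, 0, 0], "fingers": 0}, {"dp": [0, 0, 0], "dr": [0, 0, 0], "fingers": 0}]'

```text
time_s: 39.65
tool_pos: [0.4923, -0.2637, 0.2146]
tool_rot: [179.7, 0.1, 96.8]
force: [-0.1, 1.3, 0.3]
grip_width: 0.0868
grasp_force: 0.0
```

```bash
python3 - <<'E'
from cell import env
import cv2,numpy as np
o=env.get_obs();print(o['time_s'],o['tool_pos'].round(4),o['qpos'].round(1),o['force'])
a=cv2.resize(env.read_camera('side')[130:310,140:400,::-1],(400,277));b=cv2.resize(env.read_camera('scene')[80:290,170:420,::-1],(400,336))[:277]
cv2.imwrite("pics/s6.png",np.hstack([a,b]))
E
```

```text
39.65 [ 0.4923 -0.2637  0.2146] [-32.6  13.1  66.9  99.1 -12.6  75.7  43.7] [-0.07528777  1.2655449   0.31178841]
```

View pics/s6.png

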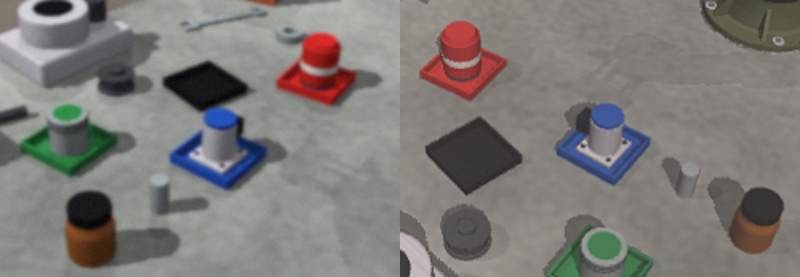

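All three parts stand upright in their matching trays, the black tray is empty, and the jar, pulley and socket stand where they were.

```bash
python3 -c "
from cell import env
print(env.sign_off())"
```

```text
the job is handed in; nothing more can be done
None
```

The filter, throttle body and piston now stand upright in the red, blue and green trays, the black tray is empty, the bystanders were left alone, and the job was handed in at about 40 s of the 122 s allowed.

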